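Stopper the fragrance flask and hold the carousel with it at the front

TASK

Set the cork stopper standing on the table fully home into the neck of the open flask on the fragrance carousel and let go of it; then turn the carousel by the steel handle in its middle until that flask stands at the front, in line with the index pin on the base. Finish with the handle still gripped, holding the turntable still there, and leave the moulds and the tin on the table where they are.

Things in the scene. Friction and masses are not known exactly. Their poses are not given: they have to be found in the camera images.
- stopper: cork stopper, loose, about 30 g, standing upright on its small end. Origin: centre of its underside; z up. Total height 52 mm: a tapered plug from 18 mm diameter at the foot to 22 mm at 24 mm height, then a cylindrical head 30 mm in diameter from 24 to 52 mm height (grip it there). Seated, the head's shoulder rests on the flask's rim and the origin is 24 mm below the mouth
- flask_mouth (a point): centre of the rim of the open amber flask (the only one without a cap; body 56 mm diameter, neck 33 mm outside, straight bore 25 mm, 30 mm deep). The rim is 115 mm above the table, 80 mm from the carousel's axis. The flask is fixed to the turntable and turns with it
- handle: steel bar handle on top of the carousel's central column, 12 mm thick (its x) by 56 mm long (its y) by 32 mm high (z). Origin: centre of the bar, on the carousel's vertical axis, 154 mm above the table. Turns with the turntable; the open flask lies on its -x side, so the 12 mm thickness points to the flask. Gripped across its thickness it turns the carousel
- front_station (a point): where the flask's mouth has to come: a point fixed on the carousel's base, 80 mm from the axis, 115 mm high, on the line from the axis to the steel index pin (pin 9 mm diameter, top 44 mm above the table, 137 mm from the axis). The base is fixed to the table and its front points roughly to the robot
- turntable (a joint): angle of the turntable (rad), growing anticlockwise seen from above; 0 (or any whole turn) when the flask is at the front station. Turns both ways and more than a full turn, with a bearing drag of about 0.08 N m (so it stays where it is left). Wooden disc of 230 mm diameter, top 30 mm above the table; besides the flask it carries three fixed capped bottles (29 mm diameter, tops 102 mm above the table) a quarter turn apart, 80 mm from the axis
- wick_tin: round grey screw tin, diameter 62, height 42 mm; bystander, origin under its centre
- heart_mould: ivory heart mould 54x60x48 mm; bystander, origin under its centre
- clover_mould: three-lobed ivory mould 56x61x42 mm; bystander, origin under its centre
Things that resemble listed ones, but are neither listed nor needed, are in the scene too. Leave any purple, red or yellow look-alike of the stopper alone.

How it is judged (in metres and radians):
On the way, in this order (a step that is already met when the one before it is completed fails the run):
1. the stopper is fully home in the flask's neck and let go (horizontal distance between stopper and flask_mouth below 0.004 m and z of stopper in the frame of flask_mouth below -0.019 m and angle between stopper's own z axis and vertical below 0.15 rad and contact force between the fingers and stopper below 0.1 N), for 0.2 s.
2. the stoppered flask is at the front, in line with the index pin (horizontal distance between stopper and flask_mouth below 0.004 m and z of stopper in the frame of flask_mouth below -0.019 m and angle between stopper's own z axis and vertical below 0.15 rad and horizontal distance between flask_mouth and front_station below 0.01 m), for 0.2 s.
At the end, for the whole second after the job is handed in: stopper home in the neck (within 4 mm of the mouth's centre, 19 mm or more below the rim, tilt under 0.15 rad) and not touched; flask mouth within 10 mm of the front station; turntable still (under 0.05 rad/s), handle held by the fingers with over 2 N (all of step 2 and velocity of joint turntable between -0.05 and 0.05 rad/s and contact force between the fingers and handle above 2 N and contact force between the fingers and stopper below 0.1 N); the arm keeps its last pose, push and grip.
It fails at once if a mould or the tin on the table is moved by more than 30 mm (distance of any of wick_tin, heart_mould, clover_mould from where it was at the start of the episode above 0.03 m).
It also fails if it takes over 69 s, if anything falls off the work surface, if the arm or the gripper's body presses on something with over 40 N, if the wrist force passes 120 N, or if a joint passes its speed limit or range.

ROBOT

A 6-joint arm with a two-finger parallel gripper is mounted at the origin on a cart in front of the work surface, level with it; the furniture and walls round the work are solid. World frame = base frame: x ahead of the robot, y to its left, z up, the work surface at z = 0. Lengths are in mm, angles in degrees, forces in N, time in s.
With the tool pointing down it reaches from about 350 to 850 mm from the base axis. Payload 8.1 kg.
Tool frame: the origin (TCP) lies at the centre of the arm's flange, where the gripper is bolted on; the fingertips stand 173 mm ahead of it and the grasp point (between the pads) lies 155 mm ahead of it; z points along the fingers, y is the line along which they close (so a half turn about z gives the same grasp; the last joint's range is limited). The gripper opens to 85 mm and grips with 20 to 120 N. Pads are 22 mm wide; open, the fingers measure 114 mm over their backs; the gripper's body (76 mm by 85 mm) begins 54 mm behind the grasp point. The pads swing forward as they close: fully open they stand 13 mm farther back than shut.
Start: joints at [62.773, 7.471, 85.268, -0, 87.261, -4.893], TCP at [227.982, 555.005, 404.692] pointing down, gripper open.
Joint ranges: [-169.43, 169.43], [-51.17, 129.36], [1.28, 143.12], [-76.62, 256.62], [0, 156.53], [-152.29, 152.29]. Speed limits (degrees/s): [136.94, 136.94, 159.86, 180, 180, 180].

INTERFACE

Orientations are given as [roll, pitch, yaw] about the fixed x, y, z axes, in that order (R = Rz(yaw) Ry(pitch) Rx(roll)).
In Python, from bench import * gives the robot as it stands.
- The arm moves only by the shell command python3 -m jog 'ROWS' [FORCE]. ROWS is text: rows parted by semicolons, each of 7 numbers parted by spaces: the shift along the tool's x, y, z scaled (see below), then the turn, a rotation vector about the tool's x, y, z scaled (see below), then the closure, from -1 (fully open) to 1 (shut). In form: tx ty tz wx wy wz hand; .... A call has 1 to 5 rows; each row shifts and turns the commanded pose from where the row before left it, along the tool's axes as they then stand; what a row does not reach is not made up. The controller multiplies each number of a shift by 0.1 m and each number of a turn by 60 degrees. A row lasts 1/8 s, in which the tool goes at most 62.5 mm and 10.7 degrees, less where a joint would pass 70% of its speed; a pose out of reach is approached as far as the arm can. A call with a number of a shift or a turn outside -1 to 1 is refused whole. A call with a gripper value outside its range is refused whole. The fingers move at their own pace and stop on an object; FORCE is the grip in N (left out, the last holds). Time passes only in rows, so rows that do not move let the fingers close. It gives the time, the measured TCP pose, the force, the opening and the grip force at its end, in the units of the state.
- sense(): the state, without advancing time (a new reading comes with each control period).
- snapshot(name): name is "side" or "top"; returns a dict with "img" (384x512x3 uint8, red, green, blue), "fx", "fy", "cx", "cy" (pixels), "extrinsics" (4x4, takes a point from camera to world coordinates). Camera axes: x right, y down, z forward; pixel columns grow to the right and rows downward; lengths in mm; the calibration is good to about 2 mm. A picture is of the moment at which its call begins. There is no depth.
- hand_in(): hands the job in; it is judged then, once.
The state is a dict: "time": time; "joint_pos": joint angles; "qd": joint speeds; "joint_efforts": joint torques, N m; "tool_pos": TCP position; "tcp_rot": TCP orientation; "ft_force": force on the tool from outside, world axes, zero at the start; "wrist_torque": the same for the moment, N m; "finger_gap": finger opening in mm; "grip_force": force on a finger pad.
Only numpy, scipy, OpenCV 4.12 (cv2) and the standard library are available. Lean on these libraries where they do the work, as an engineer would, in place of code of your own. Each camera call takes 0.05 s, during which the arm holds its last target. There are 200 camera calls.

## Working session

There is one attempt and no reset: what is moved stays moved. The work goes in short steps, Python scripts to look and compute and a shell command to move; the robot and the scene stay as the last step left them, time stands still between calls to the robot, and variables do not carry over. Pictures are saved under pics/ and viewed, at most 10 in all, crops included, and the job is handed in when it is done.

```bash
mkdir -p pics; python3 - <<'E'
from bench import *
import cv2,numpy as np
print(sense())
for n in("side","top"):
    s=snapshot(n); cv2.imwrite(f"pics/{n}0.png",s["img"][:,:,::-1]); print(n,s["fx"],s["fy"],s["cx"],s["cy"],np.round(s["extrinsics"],4).tolist())
E
```

```text
{'time': 0.0, 'joint_pos': array([ 6.27718950e+01,  7.51517298e+00,  8.53302553e+01, -3.15644425e-04,
        8.72616032e+01, -4.89316170e+00]), 'qd': array([ 0.03936036,  0.02697564, -0.03350576,  0.08916859, -0.12772221,
       -0.01152224]), 'joint_efforts': array([-1.58286326e-03, -5.69399607e+01, -5.00541544e+01, -5.22487899e-04,
        1.51164655e-02,  7.28510508e-05]), 'tool_pos': array([227.88589734, 554.78541485, 403.63410239]), 'tcp_rot': array([-1.79893332e+02, -8.81545599e-03,  1.57665064e+02]), 'ft_force': array([-0.74660906,  1.14782479,  0.62098832]), 'wrist_torque': array([-0.0322056 , -0.00545661,  0.02846444]), 'grip_force': 0.0, 'finger_gap': 85.43156478887174}
side 406.92637703523445 406.92637703523445 249.59380453226822 192.49218151273195 [[0.8419, -0.2132, 0.4957, 44.8963], [-0.5396, -0.3293, 0.7748, -684.575], [-0.002, -0.9198, -0.3923, 512.804], [0.0, 0.0, 0.0, 1.0]]
top 423.7232792999937 423.7232792999937 257.20894079044945 192.71676685746894 [[-0.0204, -0.9876, 0.1554, 389.3049], [-0.9998, 0.0196, -0.007, 143.6867], [0.0038, -0.1555, -0.9878, 1200.068], [0.0, 0.0, 0.0, 1.0]]
```

View pics/side0.png

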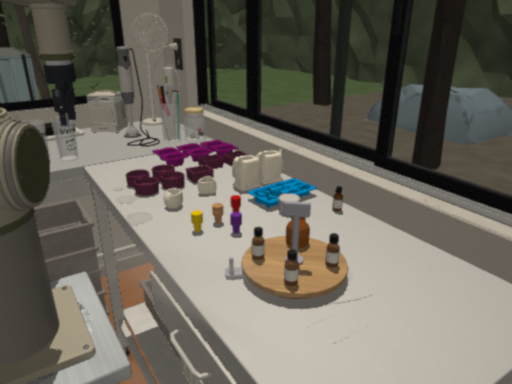

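View pics/top0.png

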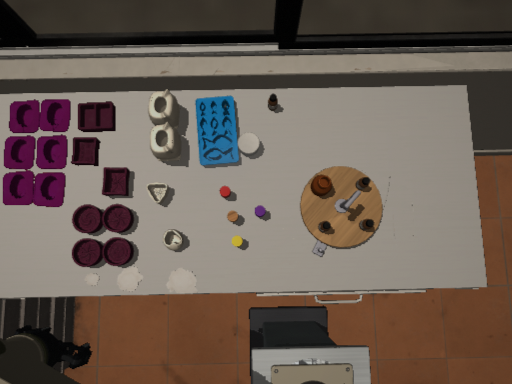

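The side view shows the cork at (218,212), with yellow (197,220), red (236,203) and purple (236,222) look-alikes around it. In the top view these are cork (233,217), yellow (237,241), red (225,192) and purple (260,211). The open flask is at top (322,185), the handle at about (345,203) and the pin at (320,250). I choose the cork-coloured one, and will check it in a crop.

```bash
cat > h.py <<'E'
from bench import *
import cv2,numpy as np
def ray(s,p):
    E=np.array(s["extrinsics"]);d=np.array([(p[0]-s["cx"])/s["fx"],(p[1]-s["cy"])/s["fy"],1.])
    return E[:3,3],E[:3,:3]@d
def onz(s,p,z):
    o,d=ray(s,p); return o+d*(z-o[2])/d[2]
def tri(s1,p1,s2,p2):
    (a,u),(b,v)=ray(s1,p1),ray(s2,p2)
    t=np.linalg.lstsq(np.c_[u,-v],b-a,rcond=None)[0]; return (a+u*t[0]+b+v*t[1])/2, np.linalg.norm(a+u*t[0]-b-v*t[1])
def proj(s,P):
    E=np.array(s["extrinsics"]);c=E[:3,:3].T@(np.array(P)-E[:3,3]);return c[:2]/c[2]*s["fx"]+[s["cx"],s["cy"]]
def crop(s,x,y,w,h,k): return cv2.resize(s["img"][y:y+h,x:x+w,::-1],None,fx=k,fy=k,interpolation=cv2.INTER_CUBIC)
E
python3 - <<'E'
from h import *
t=snapshot("top");s=snapshot("side")
A=crop(t,290,155,100,110,5);B=crop(t,210,175,75,75,4);C=crop(s,180,180,75,60,4)
im=np.zeros((550,800,3),np.uint8);im[:550,:500]=A;im[:300,500:]=B;im[300:540,500:]=C
cv2.imwrite("pics/c1.png",im)
cv2.imwrite("pics/c2.png",crop(s,215,180,145,120,5))
for n,q,(x0,y0,x1,y1) in(("top",t,(222,207,246,229)),("side",s,(208,198,228,228))):
    hsv=cv2.cvtColor(q["img"],cv2.COLOR_RGB2HSV);m=cv2.inRange(hsv,(4,80,60),(18,255,255))
    sub=m[y0:y1,x0:x1];ys,xs=np.nonzero(sub);print(n,len(xs),xs.mean()+x0,ys.mean()+y0,xs.min()+x0,xs.max()+x0,ys.min()+y0,ys.max()+y0)
# disc in top
hsv=cv2.cvtColor(t["img"],cv2.COLOR_RGB2HSV);m=cv2.inRange(hsv,(5,90,60),(22,255,255));m[:,:290]=0;m[260:]=0
c=max(cv2.findContours(m,0,2)[0],key=cv2.contourArea);e=cv2.fitEllipse(cv2.convexHull(c));print(e,onz(t,e[0],30))
E
```

```text
top 99 232.25252525252526 215.97979797979798 227 237 211 221
side 162 217.45679012345678 211.5493827160494 212 222 203 223
((340.8990173339844, 206.5747528076172), (80.07952880859375, 82.74147033691406), 128.8562774658203) [529.73298817 -96.6396604   30.        ]
```

View pics/c1.png

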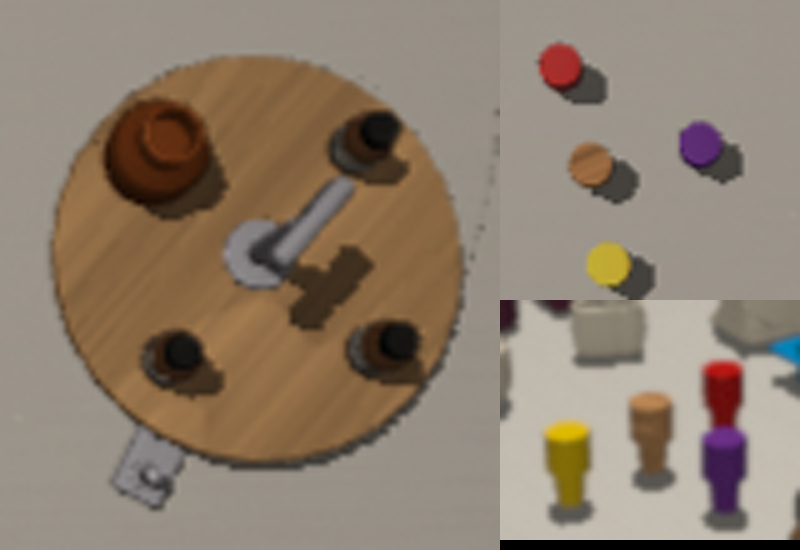

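View pics/c2.png

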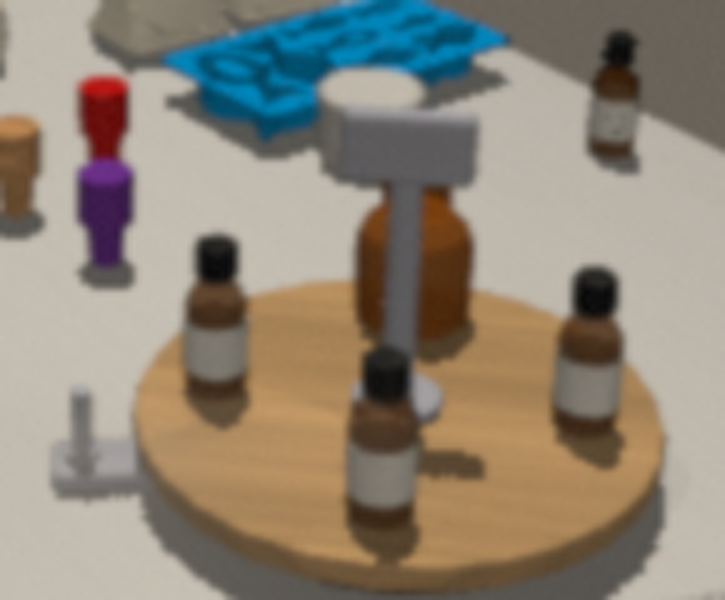

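The crop confirms the cork stopper at top (232,216), brown with no paint. The flask mouth is at crop (173,134), the handle's top centre at about (314,222), and the pin near (152,473). In the side crop the pin top is at (81,389).

```bash
python3 - <<'E'
from h import *
t=snapshot("top");s=snapshot("side")
T=lambda x,y:((x+.5)/5-.5+290,(y+.5)/5-.5+155)
S=lambda x,y:((x+.5)/5-.5+215,(y+.5)/5-.5+180)
print("cork top",onz(t,(232.2,216),52-6),"tri",tri(t,(232.2,216),s,(217.4,211.5)), "side headtop", onz(s,(217.4,204.5),52), proj(t,onz(s,(217.4,204.5),52)))
ax=onz(t,(340.9,206.57),30);print("axis disc",ax)
ht=onz(t,T(314,222),170);print("handle top",ht)
print("handle ends", onz(t,T(283,258),170),onz(t,T(344,186),170))
print("handle side", onz(s,S(408,148),154))
m=onz(t,T(173,134),115);print("mouth",m)
p=onz(s,S(81,389),44);print("pin",p,(proj(t,p)-[290,155]+.5)*5-.5)
caps=[onz(t,T(*c),102) for c in((379,132),(399,341),(183,352))];print(np.round(caps,1))
print("center caps/flask", (caps[0]+caps[2])/2,(caps[1]+m)/2)
for n,q in(("mouth",m),("pin",p),("c0",caps[0]),("c1",caps[1]),("c2",caps[2])):
    d=(q-ax)[:2];print(n,np.hypot(*d),np.degrees(np.arctan2(d[1],d[0])))
print(sense()["joint_pos"])
E
```

```text
cork top [507.82206327 205.21065321  46.        ] tri (array([509.81133782, 205.91272587,  29.87434836]), np.float64(0.7354790133588942)) side headtop [509.63673725 203.297877    52.        ] [232.77576516 215.09791482]
axis disc [529.74624513 -96.64307849  30.        ]
handle top [531.09760332 -97.12146426 170.        ]
handle ends [513.59544669 -80.93001885 170.        ] [ 548.705281   -112.90830893  170.        ]
handle side [ 531.40842311 -101.23660933  154.        ]
mouth [586.39109184 -39.03561749 115.        ]
pin [412.7385948  -34.52824441  44.        ] [158.13190076 473.5099154 ]
[[ 587.7 -150.   102. ]
 [ 477.2 -153.7  102. ]
 [ 473.8  -41.2  102. ]]
center caps/flask [530.71909499 -95.61178138 102.        ] [531.8009227 -96.3882315 108.5      ]
mouth 80.79144893626689 45.48272487715856
pin 132.4728004073098 152.03789704132166
c0 78.75096408630749 -42.63668130733802
c1 77.58951522874722 -132.61706987549914
c2 78.76772128884456 135.30047846779556
[ 6.27735300e+01  7.48533706e+00  8.52884176e+01  2.13573451e-03
  8.72606903e+01 -4.89517437e+00]
```

```bash
python3 -m jog '0 0 0 0 0 0.167 0;0 0 0 0 0 0.167 0;0 0 0 0 0 0.167 0;0 0 0 0 0 0.167 0;0 0 0 0 0 0.167 0' 40; python3 -m jog '0 0 0 0 0 0.167 0;0 0 0 0 0 0.167 0;0 0 0 0 0 0.167 0;0 0 0 0 0 0.167 0;0 0 0 0 0 0.167 0'
cat >> h.py <<'E'
from scipy.spatial.transform import Rotation as Rn
def go(P,yaw=None):
    "tool-axis move (units of rows) from the measured pose to TCP P, pointing down; turn vector to fix tilt/yaw"
    q=sense();R=Rn.from_euler('xyz',q["tcp_rot"],degrees=True)
    y=q["tcp_rot"][2] if yaw is None else yaw
    w=(R.inv()*Rn.from_euler('xyz',[180,0,y],degrees=True)).as_rotvec(degrees=True)/60
    print("t",round(q["time"],2),"pos",q["tool_pos"].round(1),"rpy",q["tcp_rot"].round(2),"gap",round(q["finger_gap"],1),"q",q["joint_pos"].round(0))
    print("shift",(R.inv().apply(np.array(P)-q["tool_pos"])/100).round(3),"turn",w.round(3))
E
python3 -c "
from h import *
go([508.8,204.8,320],57)"
```

```text
time: 0.92
tool_pos: [228.0, 555.0, 404.6]
tcp_rot: [-180.0, 0.0, 107.2]
ft_force: [-0.5, -0.8, 0.0]
finger_gap: 42.4
grip_force: 0.0
time: 1.55
tool_pos: [228.0, 555.0, 404.6]
tcp_rot: [180.0, 0.0, 57.1]
ft_force: [-0.1, -0.2, -0.1]
finger_gap: 42.6
grip_force: 0.0
t 1.55 pos [228.  555.  404.6] rpy [1.800e+02 1.000e-02 5.714e+01] gap 42.6 q [63.  7. 85. -0. 87. 96.]
shift [-1.417  4.259  0.846] turn [0.    0.    0.002]
```

```bash
python3 -m jog '-0.177 0.532 0 0 0 0 0;-0.177 0.532 0 0 0 0 0;-0.177 0.532 0 0 0 0 0;-0.177 0.532 0 0 0 0 0'; python3 -m jog '-0.177 0.532 0.1 0 0 0 0;-0.177 0.532 0.1 0 0 0 0;-0.177 0.532 0.2 0 0 0 0;-0.177 0.532 0.2 0 0 0 0;0 0 0.2 0 0 0 0'
python3 - <<'E'
from h import *
go([508.8,204.8,199],57)
s=snapshot("side");t=snapshot("top")
im=np.zeros((600,800,3),np.uint8);im[:600,:400]=crop(s,160,100,100,150,4);im[:600,400:]=crop(t,190,140,100,150,4);cv2.imwrite("pics/d1.png",im)
E
```

```text
time: 2.05
tool_pos: [370.1, 379.4, 404.8]
tcp_rot: [180.0, -0.0, 57.5]
ft_force: [0.8, 0.7, -0.3]
finger_gap: 42.7
grip_force: 0.0
time: 2.68
tool_pos: [512.5, 203.6, 324.1]
tcp_rot: [179.9, 0.0, 57.2]
ft_force: [-0.1, 1.4, 0.2]
finger_gap: 42.7
grip_force: 0.0
t 2.67 pos [512.5 203.6 324.1] rpy [1.7993e+02 1.0000e-02 5.7180e+01] gap 42.7 q [16.  3. 99. -0. 78. 49.]
shift [-0.01  -0.039  1.251] turn [0.001 0.    0.003]
```

View pics/d1.png

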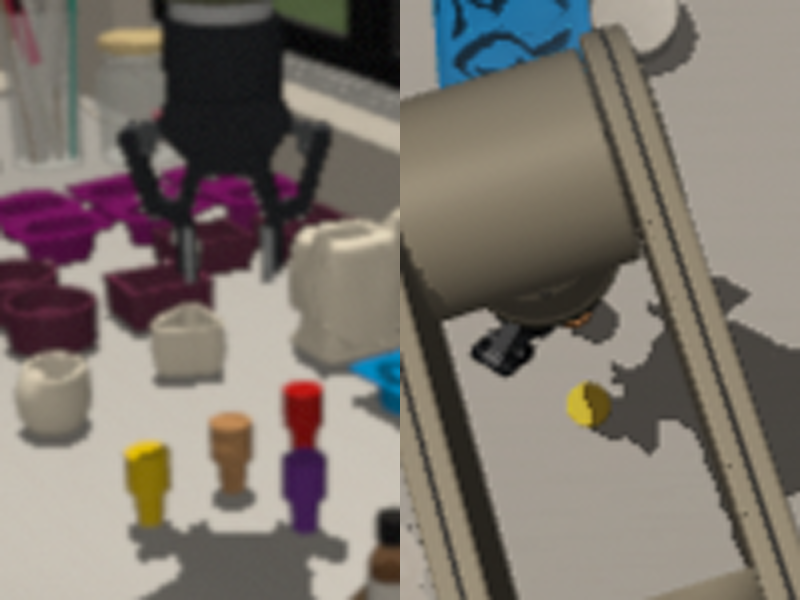

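The side crop shows the fingers above the cork, with tips at crop (188,280) and (268,280) and the cork head at (231,422). The top view is blocked by the arm. I open a little wider and go down.

```bash
python3 -m jog '-0.01 -0.039 0.3 0 0 0 -0.3;0 0 0.3 0 0 0 -0.3;0 0 0.15 0 0 0 -0.3;0 0 0 0 0 0 -0.3'
python3 - <<'E'
from h import *
go([508.8,204.8,199],57)
s=snapshot("side")
q=sense()
print("grasp pt in crop",[ ((proj(s,np.r_[q["tool_pos"][:2],z])-[160,100]+.5)*6-.5).round(0) for z in (q["tool_pos"][2]-173,q["tool_pos"][2]-155)])
cv2.imwrite("pics/d2.png",crop(s,160,140,100,100,6))
E
```

```text
time: 3.28
tool_pos: [506.1, 208.7, 249.2]
tcp_rot: [-179.9, 0.1, 57.5]
ft_force: [0.1, 0.3, -0.3]
finger_gap: 55.5
grip_force: 0.0
t 3.27 pos [506.1 208.7 249.2] rpy [-1.7993e+02  7.0000e-02  5.7540e+01] gap 55.5 q [ 17.   7. 103.   0.  70.  49.]
shift [-0.018  0.045  0.502] turn [-0.001  0.001  0.009]
grasp pt in crop [array([334., 575.]), array([332., 538.])]
```

View pics/d2.png

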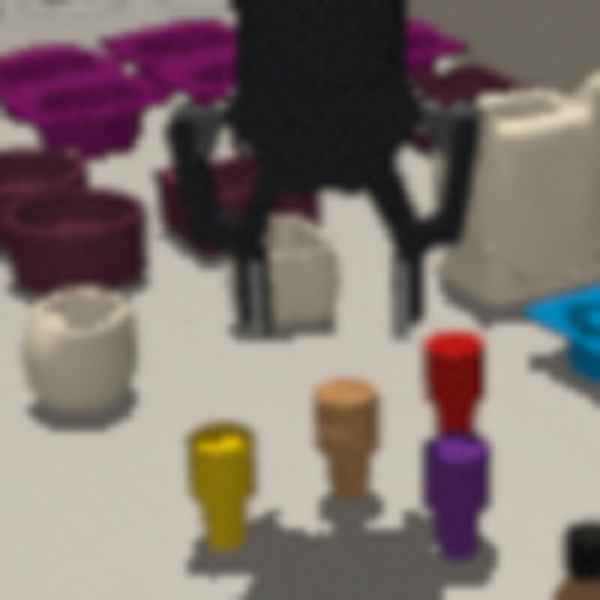

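```bash
python3 -m jog '-0.018 0.045 0.15 0 0 0 -0.3;0 0 0.2 0 0 0 -0.3;0 0 0.16 0 0 0 -0.3;0 0 0 0 0 0 -0.3;0 0 0 0 0 0 -0.3'; python3 -c "
from h import *
go([508.8,204.8,198],57)"; python3 -m jog '0 0 0 0 0 0 1;0 0 0 0 0 0 1;0 0 0 0 0 0 1;0 0 0 0 0 0 1;0 0 0 0 0 0 1' 30
```

```text
time: 3.95
tool_pos: [510.0, 204.1, 199.2]
tcp_rot: [180.0, -0.0, 57.5]
ft_force: [-0.0, 0.1, 0.3]
finger_gap: 55.5
grip_force: 0.0
t 3.95 pos [510.  204.1 199.2] rpy [ 1.7998e+02 -3.0000e-02  5.7460e+01] gap 55.5 q [ 16.  11. 104.   0.  65.  49.]
shift [-0.001 -0.014  0.012] turn [ 0.    -0.     0.008]
time: 4.58
tool_pos: [510.1, 204.2, 199.6]
tcp_rot: [179.9, -0.1, 57.5]
ft_force: [-0.9, 0.4, 6.3]
finger_gap: 28.1
grip_force: 30.3
```

```bash
python3 -m jog '0 0 -0.3 0 0 0 1;0 0 -0.5 0 0 0.096 1;0 0 -0.5 0 0 0.096 1;0 0 0 0 0 0 1;0 0 0 0 0 0 1'; python3 -c "
from h import *
go([586.4,-38.9,337],46)"
```

```text
time: 5.2
tool_pos: [509.4, 204.0, 328.1]
tcp_rot: [-180.0, 0.0, 46.0]
ft_force: [-0.1, -0.5, -1.0]
finger_gap: 28.1
grip_force: 29.8
t 5.2 pos [509.4 204.  328.1] rpy [-1.7999e+02  2.0000e-02  4.5990e+01] gap 28.1 q [16.  2. 99. -0. 79. 60.]
shift [-1.212  2.241 -0.089] turn [-0.  0. -0.]
```

```bash
python3 -m jog '-0.2 0.4 -0.089 0 0 0 1;-0.3 0.5 0 0 0 0 1;-0.3 0.5 0 0 0 0 1;-0.3 0.5 0 0 0 0 1;-0.112 0.341 0 0 0 0 1';python3 -m jog '0 0 0 0 0 0 1;0 0 0 0 0 0 1'; python3 - <<'E'
from h import *
go([586.4,-38.9,337],46)
s=snapshot("side");t=snapshot("top")
q=sense()
b=q["tool_pos"]-[0,0,199.4]
print("stopper foot/shoulder/top pred",[((proj(s,b+[0,0,z])-[245,140]+.5)*6-.5).round(0) for z in(0,24,52)],"mouth pred",((proj(s,[586.4,-38.9,115])-[245,140]+.5)*6-.5).round(0))
cv2.imwrite("pics/e1.png",crop(s,245,140,100,95,6))
E
```

```text
time: 5.82
tool_pos: [585.8, -41.6, 334.8]
tcp_rot: [-179.8, 0.2, 45.9]
ft_force: [-0.2, 0.5, 0.3]
finger_gap: 27.9
grip_force: 29.8
time: 6.08
tool_pos: [585.8, -38.5, 335.5]
tcp_rot: [-179.8, 0.1, 45.9]
ft_force: [0.1, 1.0, -0.9]
finger_gap: 28.0
grip_force: 29.9
t 6.08 pos [585.8 -38.5 335.5] rpy [-1.7982e+02  1.0000e-01  4.5950e+01] gap 28.0 q [-9.  8. 92.  0. 80. 35.]
shift [ 0.002  0.007 -0.015] turn [-0.003  0.002 -0.001]
stopper foot/shoulder/top pred [array([315., 364.]), array([318., 305.]), array([322., 234.])] mouth pred [316. 417.]
```

View pics/e1.png

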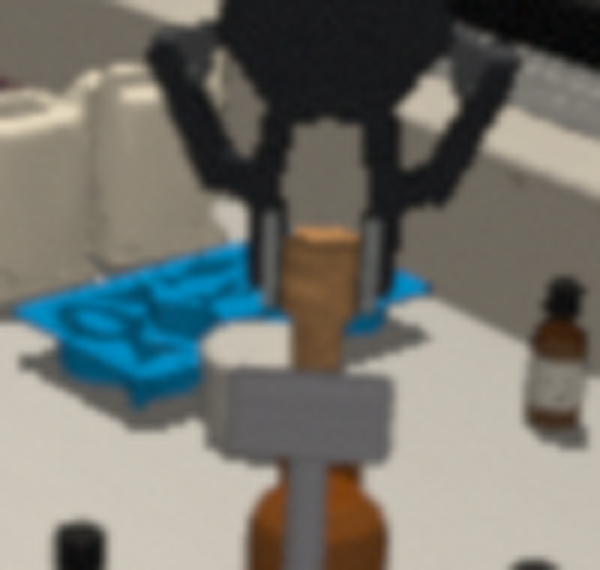

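The stopper hangs upright in the grip: head centre near crop x=321, foot near 318, and the flask body and neck centred at about 318. The handle hides the mouth itself, so I go down slowly and watch the force.

```bash
python3 -m jog '0 0.003 0.1 0 0 0 1;0 0 0.08 0 0 0 1;0 0 0.04 0 0 0 1;0 0 0.04 0 0 0 1;0 0 0 0 0 0 1' ; python3 -m jog '0 0 0.04 0 0 0 1;0 0 0.04 0 0 0 1;0 0 0 0 0 0 1'; python3 -c "
from h import *
go([586.4,-38.9,290.4],46)"
```

```text
time: 6.8
tool_pos: [586.5, -39.1, 311.2]
tcp_rot: [-180.0, 0.0, 45.9]
ft_force: [0.5, -0.2, -0.0]
finger_gap: 28.3
grip_force: 29.9
time: 7.18
tool_pos: [586.5, -39.1, 303.1]
tcp_rot: [-180.0, 0.0, 45.9]
ft_force: [0.2, 0.5, -1.0]
finger_gap: 27.9
grip_force: 29.9
t 7.17 pos [586.5 -39.1 303.1] rpy [-1.7996e+02  3.0000e-02  4.5940e+01] gap 27.9 q [-9. 10. 94. -0. 77. 35.]
shift [ 0.001 -0.002  0.127] turn [-0.001  0.    -0.001]
```

11 mm in with no contact force. Continuing down.

```bash
python3 -m jog '0 0 0.05 0 0 0 1;0 0 0.04 0 0 0 1;0 0 0 0 0 0 1;0 0 0 0 0 0 1' ; python3 -m jog '0 0 0.02 0 0 0 1;0 0 0.015 0 0 0 1;0 0 0 0 0 0 1'; python3 -m jog '0 0 0.01 0 0 0 1;0 0 0 0 0 0 1'
```

```text
time: 7.68
tool_pos: [586.6, -39.1, 294.5]
tcp_rot: [-180.0, 0.0, 45.9]
ft_force: [0.4, -0.3, -0.6]
finger_gap: 28.3
grip_force: 29.9
time: 8.05
tool_pos: [586.7, -39.1, 291.2]
tcp_rot: [180.0, -0.0, 45.9]
ft_force: [1.1, 0.3, 0.3]
finger_gap: 28.2
grip_force: 30.0
time: 8.3
tool_pos: [586.8, -39.1, 290.6]
tcp_rot: [180.0, -0.0, 45.9]
ft_force: [-0.1, 0.5, 3.3]
finger_gap: 28.1
grip_force: 30.3
```

Contact comes at z≈290.6, as predicted. Releasing, rising, then looking.

```bash
python3 -m jog '0 0 0.005 0 0 0 1;0 0 0 0 0 0 -0.1;0 0 0 0 0 0 -0.2;0 0 0 0 0 0 -0.2;0 0 0 0 0 0 -0.2'; python3 -m jog '0 0 -0.1 0 0 0 -0.2;0 0 -0.4 0 0 0 -0.2;0 0 -0.4 0 0 0 -0.2;0 0 0 0 0 0 -0.2;0 0 0 0 0 0 -0.2'; python3 - <<'E'
from h import *
go([531,-96.6,380],-44)
s=snapshot("side");t=snapshot("top")
im=np.zeros((500,800,3),np.uint8);im[:,:400]=crop(s,255,160,80,100,5);im[:,400:]=crop(t,290,150,80,100,5);cv2.imwrite("pics/f1.png",im)
print("seated top pred side",((proj(s,[586.4,-38.9,143])-[255,160]+.5)*5-.5).round(0),"shoulder",((proj(s,[586.4,-38.9,115])-[255,160]+.5)*5-.5).round(0))
E
```

```text
time: 8.93
tool_pos: [586.6, -39.0, 289.3]
tcp_rot: [-180.0, 0.0, 45.9]
ft_force: [1.6, 0.1, -0.8]
finger_gap: 51.1
grip_force: 0.0
time: 9.55
tool_pos: [586.6, -39.1, 379.9]
tcp_rot: [180.0, -0.0, 45.9]
ft_force: [0.4, 0.5, -1.0]
finger_gap: 51.7
grip_force: 0.0
t 9.55 pos [586.6 -39.1 379.9] rpy [ 1.7997e+02 -2.0000e-02  4.5950e+01] gap 51.7 q [-9.  6. 89.  0. 85. 35.]
shift [-0.8    0.    -0.001] turn [ 0.000e+00 -1.000e-03  1.499e+00]
seated top pred side [216. 191.] shoulder [213. 248.]
```

View pics/f1.png

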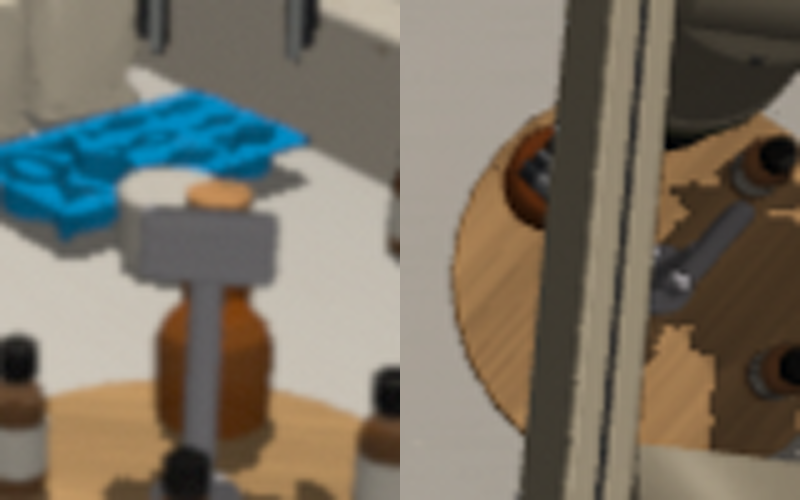

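The stopper top sits at crop (219,193) against (216,191) predicted for fully seated, so it is home. Next I move over the handle.

```bash
python3 -m jog '-0.3 0 0 0 0 0 0;-0.4 0 0 0 0 0 0;-0.1 0 0 0 0 0.167 0;0 0 0 0 0 0.167 0;0 0 0 0 0 0.167 0'; python3 -m jog '0 0 0 0 0 0.167 0;0 0 0 0 0 0.167 0;0 0 0 0 0 0.167 0;0 0 0 0 0 0.167 0;0 0 0 0 0 0.167 0';python3 -m jog '0 0 0 0 0 0.16 0;0 0 0 0 0 0 0;0 0 0 0 0 0 0'; python3 -c "
from h import *
go([531,-96.6,314],-43.5)"
```

```text
time: 10.28
tool_pos: [530.5, -96.7, 378.2]
tcp_rot: [-179.9, 0.1, 15.5]
ft_force: [-0.0, -0.6, 0.7]
finger_gap: 42.7
grip_force: 0.0
time: 10.9
tool_pos: [530.6, -96.5, 378.1]
tcp_rot: [180.0, 0.1, -34.5]
ft_force: [-0.9, -0.1, 0.0]
finger_gap: 43.0
grip_force: 0.0
time: 11.28
tool_pos: [530.8, -96.5, 378.9]
tcp_rot: [180.0, 0.1, -43.6]
ft_force: [0.3, -0.6, 0.3]
finger_gap: 42.9
grip_force: 0.0
t 11.28 pos [530.8 -96.5 378.9] rpy [ 1.7996e+02  6.0000e-02 -4.3600e+01] gap 42.9 q [-16.  -1.  97.  -0.  84. 118.]
shift [ 0.002 -0.001  0.649] turn [ 0.001  0.001 -0.002]
```

```bash
python3 -m jog '0 0 0.3 0 0 0 0;0 0 0.2 0 0 0 0;0 0 0.14 0 0 0 0;0 0 0 0 0 0 0;0 0 0 0 0 0 0' 50; python3 -m jog '0 0 0 0 0 0 1;0 0 0 0 0 0 1;0 0 0 0 0 0 1;0 0 0 0 0 0 1'; python3 -m jog '0 0 0 0 0 0 1;0 0 0 0 0 0 1'; python3 -c "
from h import *
go([531,-96.6,314],62.5);print(sense()['wrist_torque'])"
```

```text
time: 11.9
tool_pos: [531.3, -96.7, 316.4]
tcp_rot: [-180.0, -0.1, -43.8]
ft_force: [0.1, -1.3, -0.8]
finger_gap: 42.7
grip_force: 0.0
time: 12.4
tool_pos: [531.1, -96.9, 316.6]
tcp_rot: [-180.0, -0.1, -43.8]
ft_force: [-3.8, -1.1, 5.2]
finger_gap: 11.1
grip_force: 50.7
time: 12.65
tool_pos: [531.1, -96.9, 316.6]
tcp_rot: [-180.0, -0.1, -43.8]
ft_force: [-2.6, -1.3, 5.9]
finger_gap: 11.3
grip_force: 50.7
t 12.65 pos [531.1 -96.9 316.6] rpy [-1.800e+02 -7.000e-02 -4.382e+01] gap 11.3 q [-16.   2. 101.  -0.  78. 118.]
shift [-0.003 -0.001  0.026] turn [ 1.000e-03 -1.000e-03 -1.772e+00]
[-0.26460073  0.55809852 -0.00513854]
```

```bash
python3 -m jog '0 0 0 0 0 -0.05 1;0 0 0 0 0 -0.1 1;0 0 0 0 0 -0.11 1;0 0 0 0 0 -0.11 1;0 0 0 0 0 -0.11 1'; python3 -m jog '0 0 0 0 0 -0.11 1;0 0 0 0 0 -0.11 1;0 0 0 0 0 -0.11 1;0 0 0 0 0 -0.11 1;0 0 0 0 0 -0.11 1'; python3 -m jog '0 0 0 0 0 -0.11 1;0 0 0 0 0 -0.11 1;0 0 0 0 0 -0.11 1;0 0 0 0 0 -0.11 1;0 0 0 0 0 -0.11 1';python3 -m jog '0 0 0 0 0 -0.08 1;0 0 0 0 0 -0.05 1;0 0 0 0 0 0 1;0 0 0 0 0 0 1'; python3 - <<'E'
from h import *
go([531,-96.6,316.6],62.5)
s=snapshot("side");t=snapshot("top")
im=np.zeros((500,800,3),np.uint8);im[:,:]=crop(s,215,170,160,100,5);cv2.imwrite("pics/g1.png",im)
f=np.array([531-80*np.cos(np.radians(27.7)),-96.6+80*np.sin(np.radians(27.7))])
print("pred stopper top/shoulder/flask base",[((proj(s,[*f,z])-[215,170]+.5)*5-.5).round(0) for z in(143,115,30)])
E
```

```text
time: 13.28
tool_pos: [530.8, -97.5, 316.6]
tcp_rot: [179.9, -0.0, -14.8]
ft_force: [-6.6, -5.9, 6.6]
finger_gap: 11.0
grip_force: 50.8
time: 13.9
tool_pos: [530.8, -98.4, 316.6]
tcp_rot: [179.8, 0.1, 18.1]
ft_force: [-5.6, -12.1, 5.2]
finger_gap: 10.9
grip_force: 50.6
time: 14.52
tool_pos: [531.2, -99.2, 316.7]
tcp_rot: [179.7, 0.2, 51.1]
ft_force: [-0.2, -16.0, 2.6]
finger_gap: 10.5
grip_force: 50.0
time: 15.02
tool_pos: [531.3, -99.3, 316.7]
tcp_rot: [179.7, 0.2, 58.7]
ft_force: [0.5, -17.5, 0.5]
finger_gap: 10.9
grip_force: 49.9
t 15.03 pos [531.3 -99.3 316.7] rpy [179.72   0.22  58.69] gap 10.9 q [-16.   2. 101.  -0.  77.  15.]
shift [ 0.021 -0.017  0.   ] turn [ 0.005  0.004 -0.063]
pred stopper top/shoulder/flask base [array([207., 226.]), array([206., 286.]), array([206., 461.])]
```

View pics/g1.png

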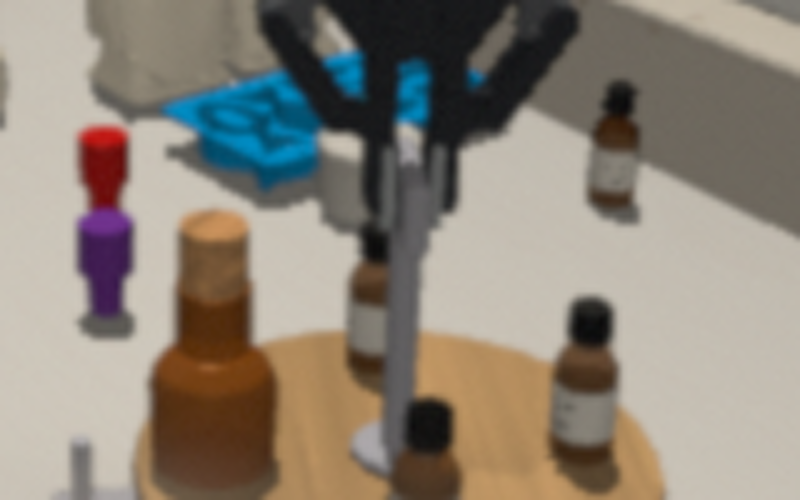

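The flask is nearly at the front, with the stopper top at crop (214,226) against a target of (207,226). That leaves about 4° to turn, and I will also ease the sideways load.

```bash
python3 -m jog '0.004 -0.004 0 0 0 -0.04 1;0.004 -0.004 0 0 0 -0.025 1;0 0 0 0 0 0 1;0 0 0 0 0 0 1;0 0 0 0 0 0 1'; python3 - <<'E'
from h import *
go([531,-96.6,316.6],62.5)
s=snapshot("side");t=snapshot("top")
hsv=cv2.cvtColor(s["img"],cv2.COLOR_RGB2HSV)
for a in(146,150,152.3,155,158):
    f=np.r_[531+80*np.cos(np.radians(a)),-96.6+80*np.sin(np.radians(a)),143];print(a,proj(s,f).round(1),proj(t,f).round(1))
im=np.zeros((500,800,3),np.uint8);im[:,:400]=crop(s,215,190,80,100,5);im[:,400:]=crop(t,290,180,80,100,5);cv2.imwrite("pics/g2.png",im)
E
```

```text
time: 15.75
tool_pos: [531.3, -99.0, 316.6]
tcp_rot: [179.6, 0.3, 62.6]
ft_force: [3.0, -22.6, -2.2]
finger_gap: 11.1
grip_force: 49.7
t 15.75 pos [531.3 -99.  316.6] rpy [179.63   0.3   62.56] gap 11.1 q [-16.   2. 101.  -0.  77.  12.]
shift [ 0.02  -0.014  0.   ] turn [0.006 0.005 0.001]
146 [255.7 212.9] [333.3 227.2]
150 [255.8 214.1] [335.3 228.4]
152.3 [255.9 214.8] [336.4 229. ]
155 [256.1 215.6] [337.8 229.6]
158 [256.5 216.5] [339.4 230.3]
```

View pics/g2.png

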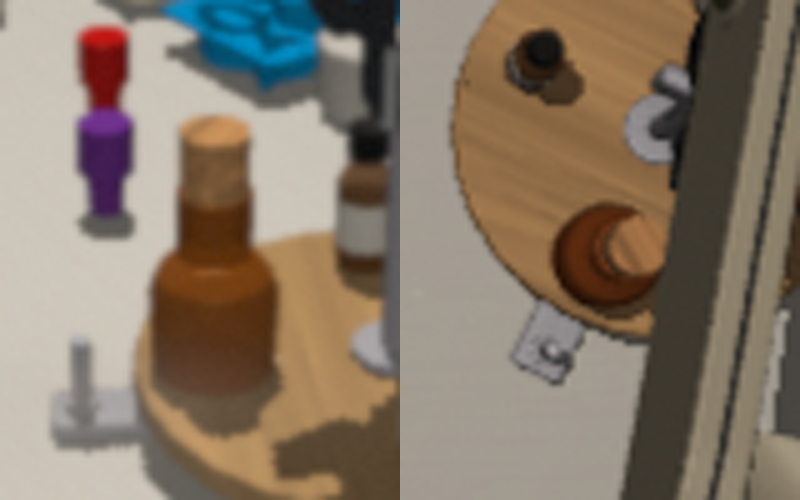

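The side view shows the stopper seated at crop (214,130) and the flask in line with the pin at (80,345). In the top view the stopper at (637,242), the column and the pin at (553,350) line up within about 2°, against roughly 7° allowed. Handing in.

```bash
python3 -m jog '0 0 0 0 0 0 1;0 0 0 0 0 0 1;0 0 0 0 0 0 1'; python3 -c "
from bench import *
print(hand_in())"
```

```text
time: 16.23
tool_pos: [531.3, -99.0, 316.6]
tcp_rot: [179.6, 0.3, 62.6]
ft_force: [2.4, -22.7, -1.7]
finger_gap: 11.2
grip_force: 49.7
the job is handed in; nothing more can be done
None
```

I handed the job in at 16 s, with no verdict returned: the stopper is home in the flask and released, the flask is at the front within an estimated 2–3° of the index pin (about 7° allowed), the handle is held still at about 50 N, and the moulds and tin were left alone.

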